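Read the air reservoir's pressure with a push-on gauge

ROBOT

A 6-joint arm with a two-finger parallel gripper is mounted at the origin on a cart in front of the work surface, level with it; the furniture and walls round the work are solid. World frame = base frame: x ahead of the robot, y to its left, z up, the work surface at z = 0. Lengths are in mm, angles in degrees, forces in N, time in s.
With the tool pointing down it reaches from about 375 to 750 mm from the base axis. Payload 9 kg.
Tool frame: the origin (TCP) lies midway between the tips of the shut fingers; the grasp point (between the pads) lies 19 mm behind it; z points along the fingers, y is the direction in which the jaws open and shut (so a half turn about z gives the same grasp; the last joint's range is limited). The gripper opens to 85 mm and grips with 20 to 120 N. Pads are 22 mm wide; open, the fingers measure 114 mm over their backs; the gripper's body (76 mm by 85 mm) begins 54 mm behind the grasp point. The pads swing forward as they close: fully open they stand 13 mm farther back than shut.
Start: joints at [-75.728, 5.964, 5.575, 89.605, 0, 77.527], TCP at [270.034, -535.838, 191.831] pointing down, gripper open.
Joint ranges: [-171.21, 171.21], [-48.23, 106.86], [-62.78, 66.21], [-105.2, 120.99], [-86.42, 89.51], [-180, 180]. Speed limits (degrees/s): [127.2, 127.2, 147.25, 180, 180, 180].

INTERFACE

Orientations are given as a 3x3 rotation matrix whose columns are the frame's x, y, z axes.
In Python, from plant import arm gives the robot as it stands.
- The arm moves only by the shell command python3 -m crank 'ROWS' [OPENING] [FORCE]. ROWS is JSON, a list of rows, each an object of numbers: "x", "y", "z": the shift along the world's x, y, z in cm; "yaw": the turn about the world's z in rad. In form: [{"x": .., "y": .., "z": .., "yaw": ..}, ...]. A call has 1 to 10 rows; each row shifts and turns the commanded pose from where the row before left it; what a row does not reach is not made up. A row lasts 1/10 s, in which the tool goes at most 50 mm and 8.59 degrees, less where a joint would pass 70% of its speed; a pose out of reach is approached as far as the arm can. A call is refused whole if a number of a shift passes 5 or a number of a turn 0.15, either way. A call with a gripper value outside its range is refused whole. OPENING is the closure, from 0 (fully open) to 1 (shut), set as the call begins (- or left out, the last holds). The fingers move at their own pace and stop on an object; FORCE is the grip in N (left out, the last holds). Time passes only in rows, so rows that do not move let the fingers close. It gives the time, the measured TCP pose, the force and the opening at its end, in the units of the state.
- arm.state(): the state, without advancing time (a new reading comes with each control period).
- arm.camera(name): name is "scene" or "side" or "wrist"; returns (picture, depth): 384x512x3 uint8, blue, green, red; 384x512 float32, mm along the optical axis (not along the pixel's ray), 0 where there is no reading.
- arm.camera_info(name): a dict with "intrinsics" (3x3 intrinsics, pixels), "distortion" ([k1, k2, p1, p2, k3] as OpenCV has them; the pictures are not rectified), "extrinsics" (4x4, takes a point from camera to world coordinates); the wrist camera has in their place "tool_from_camera" (4x4, takes a point from camera to tool coordinates, whose origin is the TCP and whose axes are the flange's). Camera axes: x right, y up, looking along -z (the intrinsics and any distortion apply to the point x, -y, -z); pixel columns grow to the right and rows downward; lengths in mm; the calibration is good to about 2 mm. A picture is of the moment at which its call begins: read the wrist's pose just before it. camera_info takes no time and is no camera call.
- arm.hand_in(): hands the job in, once; it reports no verdict.
The state is a dict: "time": time; "joint_positions": joint angles; "joint_vel": joint speeds; "tau": joint torques, N m; "ee_pos": TCP position; "orientation": TCP orientation; "force": force on the tool from outside, world axes, zero at the start; "ft_torque": the same for the moment, N m; "width": opening from 0.0 (shut) to 1.0 (fully open).
Only numpy, scipy, OpenCV 4.12 (cv2) and the standard library are available. Lean on these libraries where they do the work, as an engineer would, in place of code of your own. Each camera call takes 0.05 s, during which the arm holds its last target.

TASK

Take the push-on pressure gauge out of its wooden parking block and press it straight down onto the valve stem of the grey air reservoir, firmly home with a steady push of about 16 N (never more than 25 N), for a good second, so that the air pushes the reading rod out. Then lift it straight off and stand the gauge back in its parking block, fully down and upright, with the rod still out so that I can read it; leave the things around it alone.

Things in the scene. Friction and masses are not known exactly. Their poses are not given: they have to be found in the camera images.
- gauge_grip (a point): Centre of the gauge's black square head: 24 mm (x) by 26 mm (y) by 50 mm tall. Axes are the gauge's own: z up, x along its side tube. Grip it across y, because the side tube leaves the head along +x. The gauge's underside (mouth) is 51 mm below this point, the top of the head 25 mm above it.
- gauge: The gauge, 0.27 kg: steel chuck below, black head above, a side tube along +x (15 mm thick, axis 44 mm above the underside, ending 85 mm out) from whose end the white reading rod comes (tip 97 mm out at the start, up to 129 mm). Origin at the centre of its underside; z up. Starts standing in the parking block.
- gauge_mouth (a point): Centre of the open mouth at the gauge's underside. The chuck is a round bell, 33 mm across at the mouth, 26 mm above. Its bore narrows from 23 mm at the mouth to 16 mm within 7 mm. 14 mm up sits a sprung rubber seal (3 N per mm, 7 mm travel, then a hard stop); a plunger in the middle stands 8 mm below the seal and works the rod.
- gauge_rod (a joint): How far the white reading rod has come out of the gauge's side tube, m: 0 = in (start), at most 0.032. Friction holds it where it was pushed. With the gauge home on the stem it comes out about 9 to 25 mm, more for higher pressure.
- tank: Air reservoir, fixed to the table: upright grey can, 90 mm across, 75 mm to its domed top, with a brass valve stem standing up from the centre of the top. Origin at the centre of its underside, z up.
- valve_base (a point): Point on the reservoir's centre line, at the dome's top, 75 mm above the table. The fixed brass valve stem (12 mm across) stands up from it; its top is 30 to 50 mm above this point, a height that varies and is not measured. A sprung pin flush with its top pushes the plunger with 4 to 10 N (the unknown pressure) over the last 8 mm before the seal touches.
- dock: Wooden parking block, fixed to the table, 80 mm (x) by 70 mm (y) by 24 mm high, with a round socket in the middle of its top: 37 mm across, 14 mm deep. Origin at the centre of its underside.
- socket_floor (a point): Centre of the floor of the parking block's socket, 10 mm above the table; the gauge's mouth stands here when parked.
- loupe: Black stand loupe, 37 mm across, 38 mm tall, loose; origin at the centre of its underside. Leave alone.
- paste_jar: White paste jar with red lid, 66 mm across, 67 mm tall, loose; origin at the centre of its underside. Leave alone.
- dropper_bottle: Brown dropper bottle, 34 mm across, 102 mm tall, loose; origin at the centre of its underside. Leave alone.
Things that resemble listed ones, but are neither listed nor needed, are in the scene too. What is shaped like the gauge but purple or yellow is not meant.

How it is judged:
By the outcome, as a careful person would: the job done as asked, in the order asked, and still so for the second after the job is handed in, with the robot touching nothing.
It also fails if it takes over 61 s, if anything falls off the work surface, if the arm or the gripper's body presses on something with over 40 N, if the wrist force passes 120 N, or if a joint passes its speed limit or range.

## Working session

There is one attempt and no reset: what is moved stays moved. The work goes in short steps, Python scripts to look and compute and a shell command to move; the robot and the scene stay as the last step left them, time stands still between calls to the robot, and variables do not carry over. Pictures are saved under pics/ and viewed, and the job is handed in when it is done.

```bash
ls; mkdir -p pics; python3 - <<'E'
from plant import arm
import cv2,json
s=arm.state(); print({k:s[k] for k in('time','ee_pos','orientation','force','width')})
for n in('scene','side','wrist'):
    p,d=arm.camera(n); cv2.imwrite(f'pics/{n}0.png',p)
    import numpy as np; np.save(f'pics/{n}0d.npy',d)
    i=arm.camera_info(n); print(n,{k:np.round(np.array(v),3).tolist() for k,v in i.items()})
E
```

```text
pics
{'time': 0.0, 'ee_pos': array([ 269.91841199, -535.42582191,  190.99025452]), 'orientation': array([[ 8.93022787e-01,  4.50011291e-01, -3.73673463e-04],
       [ 4.50011374e-01, -8.93021868e-01,  1.30652851e-03],
       [ 2.54254008e-04, -1.33491704e-03, -9.99999077e-01]]), 'force': array([0.56028992, 0.0100362 , 0.08453658]), 'width': 0.9985727815832336}
scene {'intrinsics': [[430.262, 0.0, 251.064], [0.0, 430.262, 192.863], [0.0, 0.0, 1.0]], 'distortion': [-0.084, 0.0, 0.0, 0.0, 0.0], 'extrinsics': [[-0.895, 0.237, -0.379, 274.526], [-0.447, -0.491, 0.748, 704.287], [-0.009, 0.839, 0.545, 575.131], [0.0, 0.0, 0.0, 1.0]]}
side {'intrinsics': [[424.889, 0.0, 257.513], [0.0, 424.889, 192.576], [0.0, 0.0, 1.0]], 'distortion': [-0.095, 0.0, 0.0, 0.0, 0.0], 'extrinsics': [[-0.806, 0.228, -0.546, 94.943], [-0.592, -0.286, 0.754, 765.155], [0.015, 0.931, 0.365, 448.302], [0.0, 0.0, 0.0, 1.0]]}
wrist {'intrinsics': [[324.645, 0.0, 255.722], [0.0, 324.645, 194.406], [0.0, 0.0, 1.0]], 'distortion': [-0.031, 0.0, 0.0, 0.0, 0.0], 'tool_from_camera': [[0.001, 0.954, 0.301, 77.073], [1.0, -0.001, -0.001, -0.685], [-0.001, 0.301, -0.954, -182.144], [0.0, 0.0, 0.0, 1.0]]}
```

View pics/scene0.png

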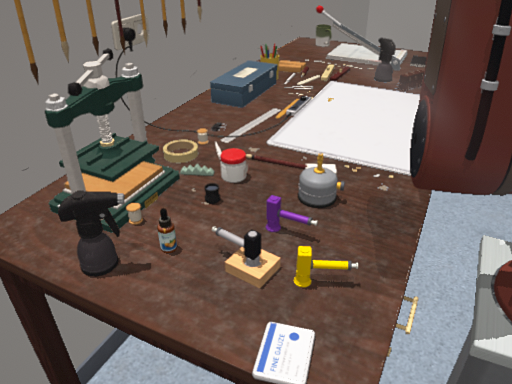

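View pics/side0.png

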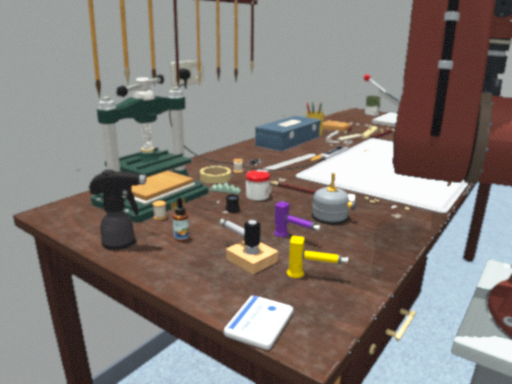

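View pics/wrist0.png

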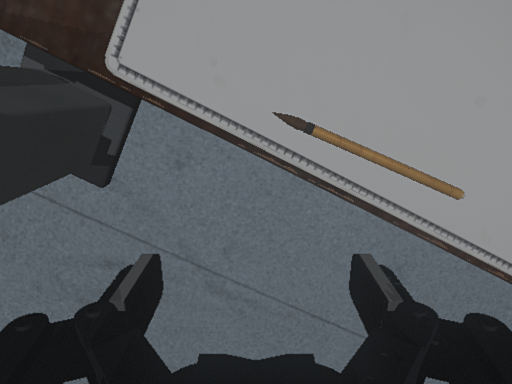

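The scene view shows the black gauge in its block at about (253,250), its tube pointing to upper left and ending near (213,231). The tank is at (319,187) with its brass stem at (320,162). I'll enlarge this area next.

```bash
cat > h.py <<'E'
from plant import arm
import cv2,numpy as np
def ray(n,uv,info=None,T=None):
    i=arm.camera_info(n); K=np.array(i['intrinsics']); D=np.array(i['distortion'])
    p=cv2.undistortPoints(np.array([[uv]],float),K,D)[0,0]
    E=np.array(i['extrinsics']) if T is None else T
    d=np.array([p[0],-p[1],-1.0])
    return E[:3,3],E[:3,:3]@d
def atz(n,uv,z,T=None):
    o,d=ray(n,uv,T=T); return o+d*(z-o[2])/d[2]
def dep(n,uv,dd,T=None):
    o,d=ray(n,uv,T=T); return o+d*dd
def tri(a,b):
    (o1,d1),(o2,d2)=a,b
    A=np.stack([d1,-d2],1); t=np.linalg.lstsq(A,o2-o1,rcond=None)[0]
    p,q=o1+d1*t[0],o2+d2*t[1]; return (p+q)/2,np.linalg.norm(p-q)
def wristT():
    s=arm.state(); T=np.eye(4); T[:3,:3]=s['orientation']; T[:3,3]=s['ee_pos']
    return T@np.array(arm.camera_info('wrist')['tool_from_camera'])
def proj(n,P,T=None):
    i=arm.camera_info(n); E=np.array(i['extrinsics']) if T is None else T
    c=np.linalg.inv(E)@np.r_[P,1]; c=c[:3]*[1,-1,-1]
    return cv2.projectPoints(c[None],np.zeros(3),np.zeros(3),np.array(i['intrinsics']),np.array(i['distortion']))[0][0,0]
E
python3 - <<'E'
import cv2
p=cv2.imread('pics/scene0.png'); cv2.imwrite('pics/sceneA.png',cv2.resize(p[140:300,190:360],None,fx=4.5,fy=3.7 and 4.5,interpolation=cv2.INTER_CUBIC)[:600])
cv2.imwrite('pics/sceneA.png',cv2.resize(p[145:295,190:370],None,fx=4,fy=4,interpolation=cv2.INTER_CUBIC))
p=cv2.imread('pics/side0.png'); cv2.imwrite('pics/sideA.png',cv2.resize(p[160:290,205:365],None,fx=4.5,fy=4.5,interpolation=cv2.INTER_CUBIC))
E
```

```text
(no output)
```

View pics/sceneA.png

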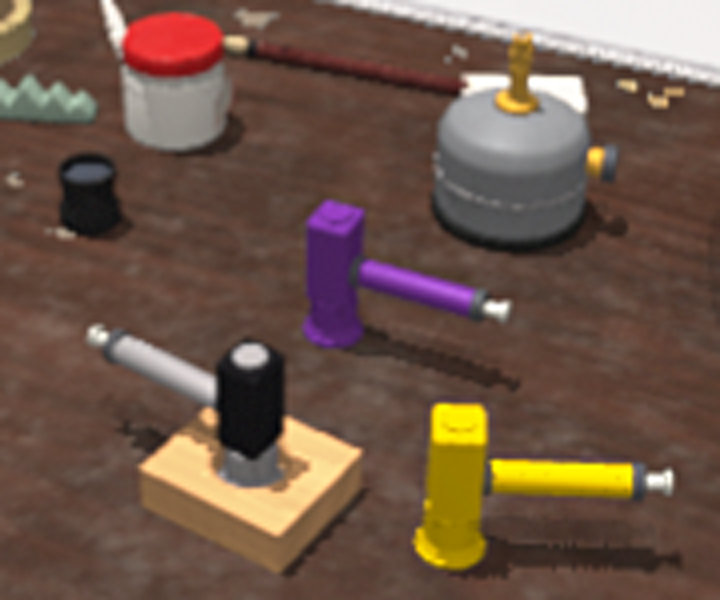

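View pics/sideA.png

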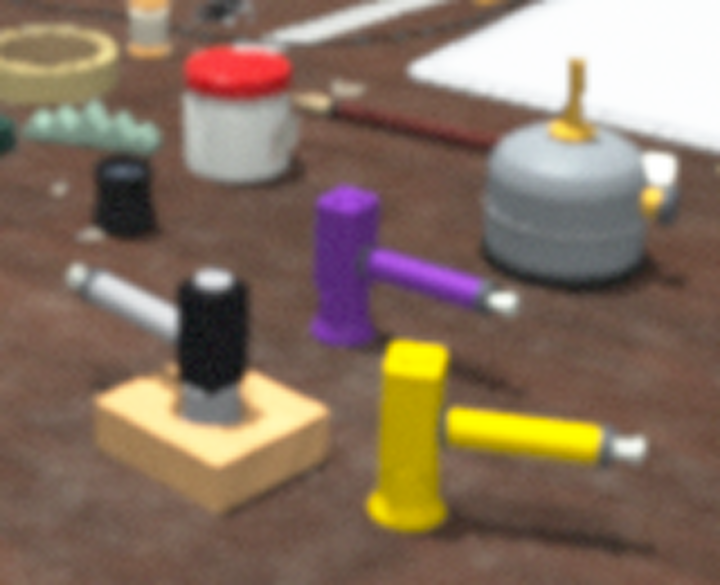

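```bash
python3 - <<'E'
from h import *
np.set_printoptions(precision=1,suppress=True)
P={'cap':((252.75,233),(252.3,221.8),86),'rodtip':((213.75,228.75),(221.7,221.8),54),'stemtop':((320.75,154.5),(333.2,173.8),115),'stembase':((319.5,170.5),(331.9,188.8),75),
'dL':((225.5,262),(226.1,250),24),'dF':((260.75,279.25),(254.3,264.4),24),'dR':((280.5,258.75),(277.9,251.6),24)}
for k,(a,b,z) in P.items():
    t,e=tri(ray('scene',a),ray('side',b)); print(k,t,round(e,1),atz('scene',a,z),atz('side',b,z))
d=np.load('pics/scene0d.npy')
for uv in [(252,233),(252,240),(321,157),(319,176),(255,265)]:
    print(uv,d[uv[1],uv[0]],dep('scene',uv,d[uv[1],uv[0]]))
E
```

```text
cap [553.1 149.3  84.2] 0.0 [552.  151.3  86. ] [550.8 152.4  86. ]
rodtip [648.2 132.9  50.2] 0.3 [645.5 136.8  54. ] [643.  139.1  54. ]
stemtop [ 524.1 -142.5  113.8] 0.1 [ 523.5 -140.3  115. ] [ 522.5 -139.   115. ]
stembase [ 520.9 -134.2   77.2] 1.1 [ 522.1 -137.    75. ] [ 523.4 -140.6   75. ]
dL [598.7 176.7  16.9] 1.2 [594.4 182.8  24. ] [590.4 187.2  24. ]
dF [517.2 189.7  18.4] 0.3 [514.8 195.1  24. ] [511.6 197.1  24. ]
dR [505.  126.7  22.6] 1.3 [504.6 128.9  24. ] [503.5 128.   24. ]
(252, 233) 782.4962 [552.3 153.9  87.7]
(252, 240) 772.2632 [545.7 167.3  83.5]
(321, 157) 975.9502 [ 521.4 -137.   110.7]
(319, 176) 980.11255 [ 516.3 -117.2   72.3]
(255, 265) 810.0391 [542.7 161.7  19.8]
```

```bash
python3 -m crank '[{"x":1.6,"y":3.4,"yaw":0.14},{"x":1.6,"y":3.8,"yaw":0.14},{"x":1.6,"y":3.8,"yaw":0.14},{"x":1.6,"y":3.8,"yaw":0.14},{"x":1.6,"y":3.8,"yaw":0.14},{"x":1.6,"y":3.8,"yaw":0.14},{"x":1.6,"y":3.8,"yaw":0.14},{"x":1.6,"y":3.8,"yaw":0.14},{"x":1.6,"y":3.8,"yaw":0.14},{"x":1.6,"y":3.8,"yaw":0.14}]' 0
```

```text
invalid input at $[0]: expected keys x, y, z, yaw
```

```bash
python3 -m crank '[{"x":1.6,"y":3.4,"z":0,"yaw":0.14},{"x":1.6,"y":3.8,"z":0,"yaw":0.14},{"x":1.6,"y":3.8,"z":0,"yaw":0.14},{"x":1.6,"y":3.8,"z":0,"yaw":0.14},{"x":1.6,"y":3.8,"z":0,"yaw":0.14},{"x":1.6,"y":3.8,"z":0,"yaw":0.14},{"x":1.6,"y":3.8,"z":0,"yaw":0.14},{"x":1.6,"y":3.8,"z":0,"yaw":0.14},{"x":1.6,"y":3.8,"z":0,"yaw":0.14},{"x":1.6,"y":3.8,"z":0,"yaw":0.14}]' 0
```

```text
time: 1.15
ee_pos: [430.3, -158.2, 191.7]
orientation: [[-0.297, 0.955, 0.0], [0.955, 0.297, -0.0], [-0.0, 0.0, -1.0]]
force: [0.7, 0.1, 1.0]
width: 1.001
```

```bash
python3 - <<'E'
from h import *
T=wristT();p,d=arm.camera('wrist');cv2.imwrite('pics/w1.png',p);np.savez('pics/w1.npz',T=T,d=d)
E
python3 -m crank '[{"x":1.4,"y":3.1,"z":0,"yaw":0.124},{"x":1.4,"y":3.5,"z":0,"yaw":0.124},{"x":1.4,"y":3.5,"z":0,"yaw":0.124},{"x":1.4,"y":3.5,"z":0,"yaw":0.124},{"x":1.4,"y":3.5,"z":0,"yaw":0.124},{"x":1.4,"y":3.5,"z":0,"yaw":0.124},{"x":1.4,"y":3.5,"z":0,"yaw":0.124},{"x":1.4,"y":3.5,"z":0,"yaw":0.124},{"x":0.9,"y":3.4,"z":0,"yaw":0.12},{"x":0,"y":0,"z":0,"yaw":0}]' 0
python3 - <<'E'
from h import *
print(arm.state()['ee_pos'],arm.state()['orientation'])
T=wristT();p,d=arm.camera('wrist');cv2.imwrite('pics/w2.png',p);np.savez('pics/w2.npz',T=T,d=d)
E
```

```text
time: 2.2
ee_pos: [551.1, 153.6, 191.1]
orientation: [[-0.988, 0.155, -0.001], [0.155, 0.988, 0.001], [0.001, 0.001, -1.0]]
force: [-0.1, -0.6, 0.5]
width: 1.0
[551.09949262 153.55241078 191.08449942] [[-9.87932858e-01  1.54880301e-01 -8.71806822e-04]
 [ 1.54879454e-01  9.87932902e-01  9.67367831e-04]
 [ 1.01111286e-03  8.20669502e-04 -9.99999152e-01]]
```

View pics/w1.png

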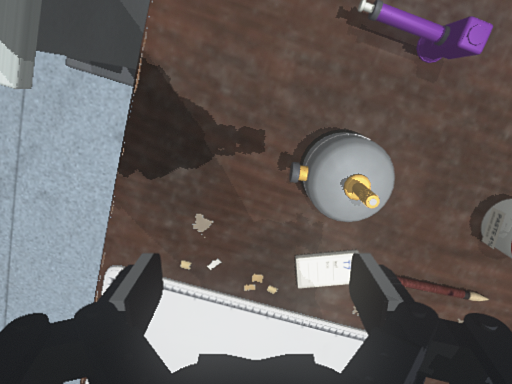

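View pics/w2.png

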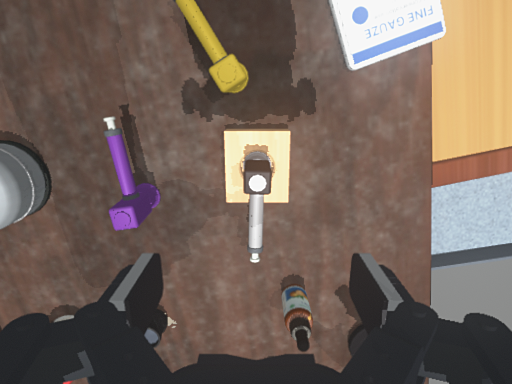

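w1 shows the stem top near (372,201). w2 shows the gauge cap near (257,183) and the tube pointing down to a rod tip at (254,260). I'll enlarge both.

```bash
python3 - <<'E'
import cv2
p=cv2.imread('pics/w1.png'); cv2.imwrite('pics/w1c.png',cv2.resize(p[120:235,280:410],None,fx=5,fy=5,interpolation=cv2.INTER_CUBIC))
p=cv2.imread('pics/w2.png'); cv2.imwrite('pics/w2c.png',cv2.resize(p[120:270,210:305],None,fx=4,fy=4,interpolation=cv2.INTER_CUBIC))
E
```

```text
(no output)
```

View pics/w1c.png

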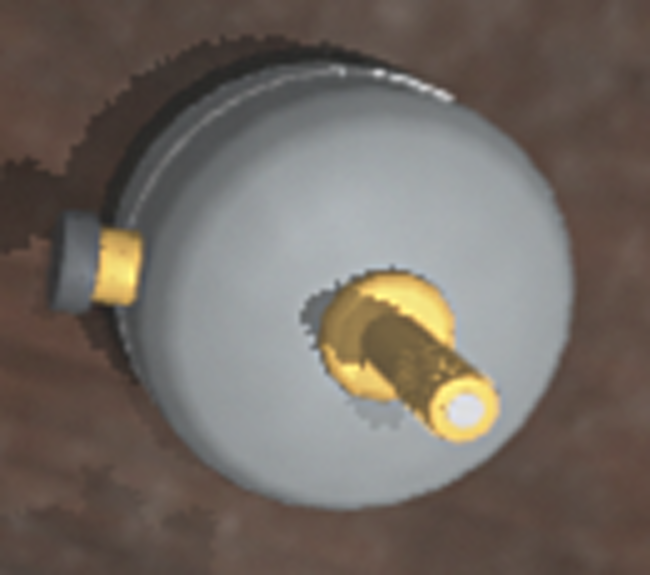

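View pics/w2c.png

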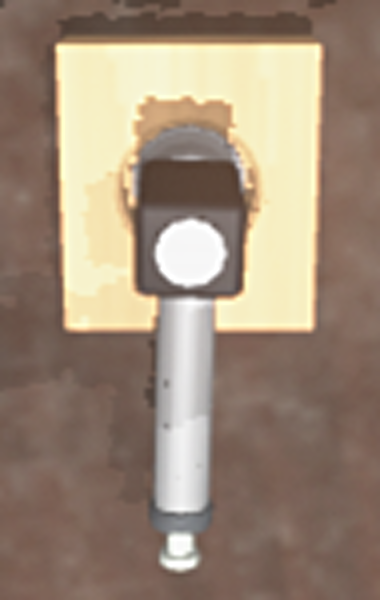

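```bash
python3 - <<'E'
from h import *
np.set_printoptions(precision=1,suppress=True)
z=np.load('pics/w2.npz');T=z['T'];d=z['d']
for n,uv,h in [('cap',(257.75,182.75),86),('tube0',(256.4,199.5),61),('tube1',(255.5,246),61),('rodtip',(255,259),54),('TL',(224.25,130.75),24),('TR',(290.5,130.75),24),('BR',(288.75,202),24),('BL',(226.25,202),24),('mid',(0,0),0)]:
    if n=='mid':continue
    dd=d[int(uv[1]),int(uv[0])]; print(n,atz('wrist',uv,h,T),dep('wrist',uv,dd,T))
c=np.mean([atz('wrist',uv,24,T) for uv in [(224.25,130.75),(290.5,130.75),(288.75,202),(226.25,202)]],0);print('dock',c)
z=np.load('pics/w1.npz');T1=z['T'];d=z['d']
for n,uv,h in [('stem',(373,201.6),115),('base',(357.6,187.4),78)]:
    dd=d[int(uv[1]),int(uv[0])]; print(n,atz('wrist',uv,h,T1),dep('wrist',uv,dd,T1))
for n,uv in(('scene',(320.75,154.5)),('side',(333.2,173.8))):
    print(tri(ray('wrist',(373,201.6),T=T1),ray(n,uv)))
for n,uv in(('scene',(252.75,233)),('side',(252.3,221.8))):
    print(tri(ray('wrist',(257.75,182.75),T=T),ray(n,uv)))
E
```

```text
cap [553.6 155.6  86. ] [553.2 155.6  87.4]
tube0 [577.7 150.7  61. ] [577.2 150.7  62.5]
tube1 [629.1 141.7  61. ] [629.3 141.7  60.6]
rodtip [648.2 138.2  54. ] [646.4 138.5  57.2]
TL [508.5 126.9  24. ] [510.8 124.2  -0. ]
TR [519.3 196.5  24. ] [522.5 198.7  -0.5]
BR [598.6 184.7  24. ] [607.  186.    0.5]
BL [587.6 114.5  24. ] [587.8 114.4  23.4]
dock [553.5 155.7  24. ]
stem [ 528.3 -138.8  115. ] [ 526.4 -138.   119. ]
base [ 525.7 -137.9   78. ] [ 521.1 -135.8   89.6]
(array([ 524.9, -138.3,  117. ]), np.float64(4.429196164567351))
(array([ 525.3, -139.3,  115.6]), np.float64(5.142908310884512))
(array([551.4, 155.4,  89.6]), np.float64(2.5427682935632214))
(array([551.5, 154.7,  87.2]), np.float64(3.9610118855826246))
```

```bash
python3 -m crank '[{"x":0.25,"y":0.2,"z":-2,"yaw":-0.015},{"x":0,"y":0,"z":-3,"yaw":0},{"x":0,"y":0,"z":-3,"yaw":0},{"x":0,"y":0,"z":-2.5,"yaw":0},{"x":0,"y":0,"z":-2,"yaw":0},{"x":0,"y":0,"z":-1.5,"yaw":0},{"x":0,"y":0,"z":-0.8,"yaw":0},{"x":0,"y":0,"z":0,"yaw":0},{"x":0,"y":0,"z":0,"yaw":0}]' 0
python3 - <<'E'
from h import *
print(arm.state()['ee_pos'])
T=wristT();p,d=arm.camera('wrist');cv2.imwrite('pics/w3.png',p);np.savez('pics/w3.npz',T=T,d=d)
E
```

```text
time: 3.15
ee_pos: [554.1, 152.0, 44.8]
orientation: [[-0.984, 0.177, 0.001], [0.177, 0.984, 0.0], [-0.001, 0.0, -1.0]]
force: [0.2, 0.3, 0.1]
width: 0.999
[554.07791264 151.96997611  44.76711809]
```

View pics/w3.png

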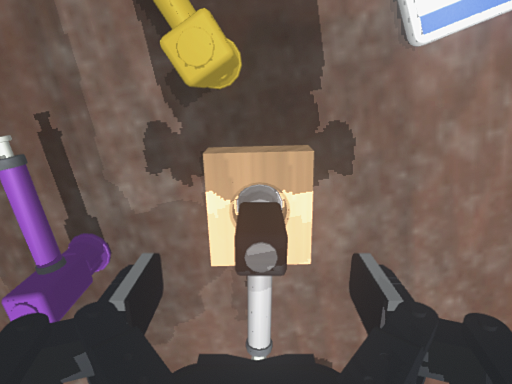

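```bash
python3 - <<'E'
import cv2
p=cv2.imread('pics/w3.png'); cv2.imwrite('pics/w3c.png',cv2.resize(p[140:364,195:325],None,fx=2.6*1.0,fy=2.6,interpolation=cv2.INTER_CUBIC))
E
```

```text
(no output)
```

View pics/w3c.png

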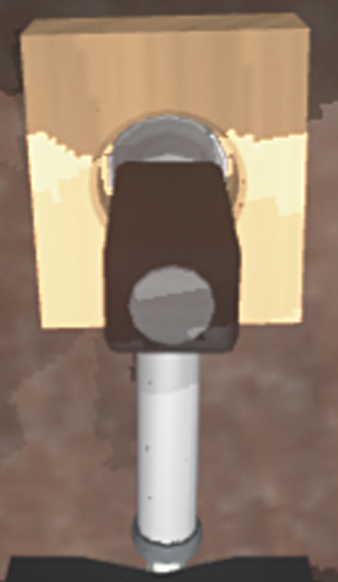

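```bash
python3 - <<'E'
from h import *
np.set_printoptions(precision=1,suppress=True)
z=np.load('pics/w3.npz');T=z['T'];d=z['d']
s=arm.state();R=s['orientation'];p=s['ee_pos'];print(p)
for n,uv,h in [('cap',(261.2,256.5),87),('tube0',(259.8,280),61.5),('tube1',(259.6,338),61.5),('TL',(203.5,154),24),('TR',(313.5,151.5),24),('BR',(311.2,264),24),('BL',(211,265.5),24)]:
    q=atz('wrist',uv,h,T); print(n,q,dep('wrist',uv,d[int(uv[1]),int(uv[0])],T),'tool',R.T@(q-p))
E
```

```text
[554.4 152.   45.1]
cap [552.7 155.4  87. ] [552.8 155.4  86.8] tool [  2.2   3.  -41.9]
tube0 [581.5 150.   61.5] [580.6 150.1  62.9] tool [-27.1   2.8 -16.4]
tube1 [622.7 142.6  61.5] [623.2 142.5  61. ] tool [-69.    2.8 -16.3]
TL [508.9 127.   24. ] [509.  126.9  23.5] tool [ 40.3 -32.7  21. ]
TR [519.6 195.6  24. ] [519.5 195.6  24.4] tool [42.  36.7 21. ]
BR [598.7 184.2  24. ] [612.5 186.3   1. ] tool [-37.9  39.5  21.1]
BL [587.4 114.4  24. ] [587.2 114.5  24.4] tool [-39.2 -31.2  21.1]
```

```bash
python3 -m crank '[{"x":-0.12,"y":0.32,"z":-0.2,"yaw":0},{"x":0,"y":0,"z":0,"yaw":0},{"x":0,"y":0,"z":0,"yaw":0}]' 0
python3 -m crank '[{"x":0,"y":0,"z":0,"yaw":0},{"x":0,"y":0,"z":0,"yaw":0},{"x":0,"y":0,"z":0,"yaw":0},{"x":0,"y":0,"z":0,"yaw":0},{"x":0,"y":0,"z":0,"yaw":0},{"x":0,"y":0,"z":0,"yaw":0},{"x":0,"y":0,"z":0,"yaw":0},{"x":0,"y":0,"z":0,"yaw":0}]' 1 60
python3 - <<'E'
from h import *
s=arm.state();print(s['ee_pos'],s['force'],s['width'])
T=wristT();p,d=arm.camera('wrist');cv2.imwrite('pics/w4.png',p);np.savez('pics/w4.npz',T=T,d=d)
E
```

```text
time: 3.5
ee_pos: [552.5, 155.5, 42.1]
orientation: [[-0.984, 0.177, 0.0], [0.177, 0.984, 0.0], [-0.0, 0.0, -1.0]]
force: [0.3, 0.5, -0.1]
width: 1.001
time: 4.3
ee_pos: [552.5, 155.4, 42.1]
orientation: [[-0.984, 0.177, 0.001], [0.177, 0.984, 0.0], [-0.0, 0.0, -1.0]]
force: [-1.1, -0.5, 4.2]
width: 0.277
[552.53955527 155.37028704  42.14693462] [-1.09722559 -0.49957251  4.21242008] 0.27652102793373334
```

View pics/w4.png

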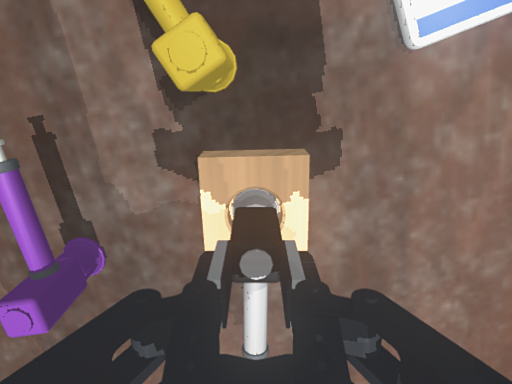

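```bash
python3 -m crank '[{"x":0,"y":0,"z":0.5,"yaw":0},{"x":0,"y":0,"z":1,"yaw":0},{"x":0,"y":0,"z":1.5,"yaw":0},{"x":0,"y":0,"z":2.5,"yaw":0},{"x":0,"y":0,"z":2.5,"yaw":0},{"x":0,"y":0,"z":2.5,"yaw":0},{"x":0,"y":0,"z":2.5,"yaw":0},{"x":0,"y":0,"z":1,"yaw":0},{"x":0,"y":0,"z":0.5,"yaw":0},{"x":0,"y":0,"z":0,"yaw":0}]'
python3 - <<'E'
from h import *
s=arm.state();print(s['ee_pos'],s['force'],s['width'])
for n in('side','wrist'):
    p,d=arm.camera(n);cv2.imwrite(f'pics/{n}5.png',p)
    if n=='side': cv2.imwrite('pics/side5.png',cv2.resize(p[60:290,170:370],None,fx=2.6,fy=2.6))
E
```

```text
time: 5.35
ee_pos: [552.4, 155.4, 186.9]
orientation: [[-0.984, 0.177, 0.0], [0.177, 0.984, 0.0], [-0.0, 0.0, -1.0]]
force: [0.0, -0.5, -2.2]
width: 0.277
[552.43135321 155.37834751 186.92399039] [ 0.03347585 -0.45281153 -2.22032797] 0.2767820301541214
```

View pics/side5.png

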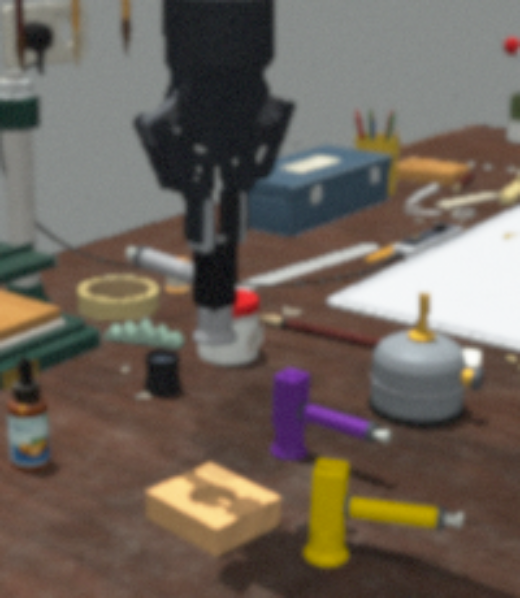

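View pics/wrist5.png

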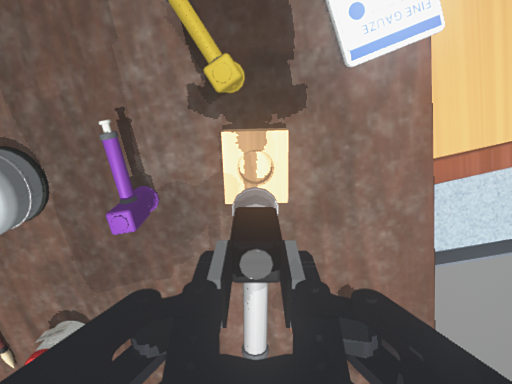

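```bash
python3 -m crank '[{"x":0.3,"y":-2,"z":0,"yaw":0},{"x":0.4,"y":-4,"z":0,"yaw":0},{"x":0.4,"y":-4.5,"z":0,"yaw":0},{"x":0.4,"y":-4.5,"z":0,"yaw":0},{"x":0.4,"y":-4.5,"z":0,"yaw":0},{"x":0.4,"y":-4.5,"z":0,"yaw":0},{"x":0.4,"y":-4,"z":0,"yaw":0},{"x":0.3,"y":-1.6,"z":0,"yaw":0},{"x":0,"y":0,"z":0,"yaw":0},{"x":0,"y":0,"z":0,"yaw":0}]'
python3 -m crank '[{"x":0,"y":0,"z":0,"yaw":0}]'
python3 - <<'E'
from h import *
s=arm.state();print(s['ee_pos'],s['force'],s['width'],np.abs(s['joint_vel']).max())
T=wristT();p,d=arm.camera('wrist');cv2.imwrite('pics/w6.png',p);np.savez('pics/w6.npz',T=T,d=d)
E
```

```text
time: 6.45
ee_pos: [581.9, -139.9, 185.9]
orientation: [[-0.984, 0.177, -0.001], [0.177, 0.984, 0.001], [0.002, 0.001, -1.0]]
force: [1.1, 0.5, -2.3]
width: 0.277
time: 6.55
ee_pos: [582.1, -139.2, 186.5]
orientation: [[-0.984, 0.176, -0.001], [0.176, 0.984, 0.001], [0.001, 0.001, -1.0]]
force: [0.6, 0.1, -3.1]
width: 0.274
[ 582.14710376 -139.20657248  186.50661135] [ 0.60347185  0.13208159 -3.11929508] 0.2744946100257332 0.37408941262128526
```

View pics/w6.png

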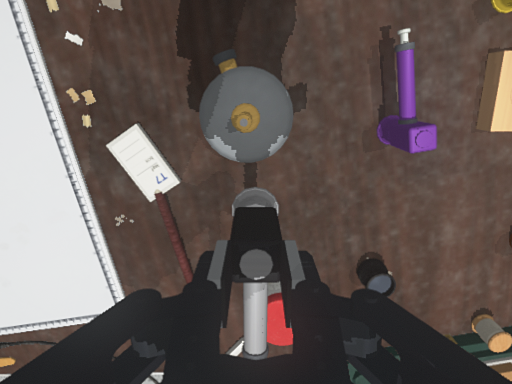

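```bash
python3 - <<'E'
import cv2
p=cv2.imread('pics/w6.png'); cv2.imwrite('pics/w6c.png',cv2.resize(p[55:275,190:305],None,fx=5,fy=5,interpolation=cv2.INTER_CUBIC)[:600,:])
cv2.imwrite('pics/w6d.png',cv2.resize(p[160:275,190:320],None,fx=5,fy=5,interpolation=cv2.INTER_CUBIC))
E
```

```text
(no output)
```

View pics/w6c.png

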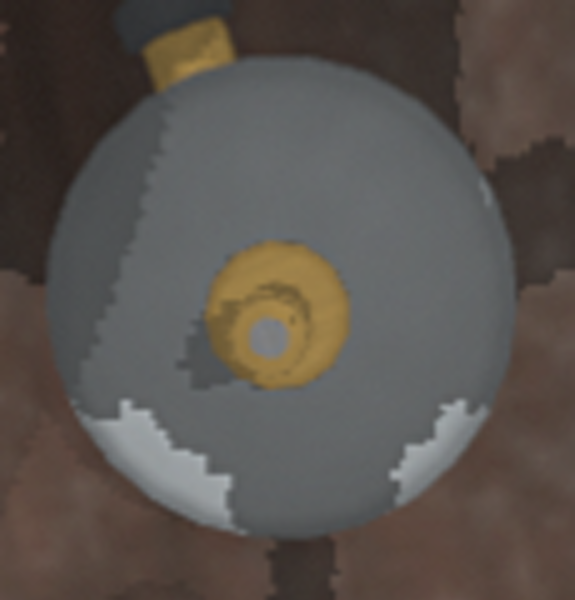

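View pics/w6d.png

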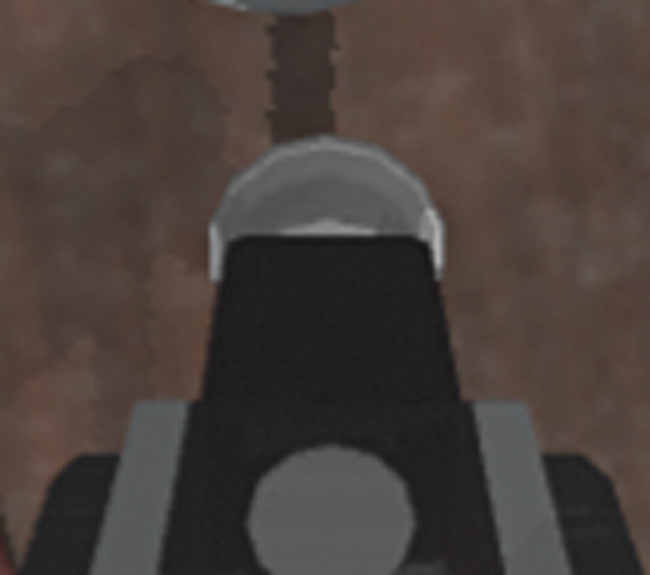

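```bash
python3 - <<'E'
from h import *
np.set_printoptions(precision=1,suppress=True)
z=np.load('pics/w6.npz');T=z['T'];d=z['d'];Ti=T@np.linalg.inv(np.array(arm.camera_info('wrist')['tool_from_camera']))
R=Ti[:3,:3];p=Ti[:3,3];print(p)
for n,uv,h in [('stem',(243.6,122.6),115),('stem',(243.6,122.6),120),('collar',(245.8,118),77),('rimfront',(255,187.4),p[2]-32),('rimL',(232,210),p[2]-32),('rimR',(278.6,210),p[2]-32),('cap',(256.3,263.5),p[2]+45)]:
    q=atz('wrist',uv,h,T); print(n,h,q,dep('wrist',uv,d[int(uv[1]),int(uv[0])],T),'tool',R.T@(q-p))
for uv in [(251,122),(241,122),(243,123),(244,121),(243,125)]: print(d[uv[1],uv[0]],dep('wrist',uv,d[uv[1],uv[0]],T))
E
```

```text
[ 582.1 -139.2  186.5]
stem 115 [ 526.4 -138.3  115. ] [ 526.1 -138.1  118.6] tool [54.9 -8.9 71.5]
stem 120 [ 526. -138.  120.] [ 526.1 -138.1  118.6] tool [55.4 -8.7 66.5]
collar 77 [ 526.  -137.6   77. ] [ 523.  -135.8  119.3] tool [ 55.5  -8.3 109.5]
rimfront 154.50631571086763 [ 567.6 -136.6  154.5] [ 566.7 -136.5  157.5] tool [14.8 -0.1 32. ]
rimL 154.50631571086763 [ 581.  -155.5  154.5] [ 579.7 -154.9  158.2] tool [ -1.8 -16.2  32. ]
rimR 154.50631571086763 [ 586.8 -123.2  154.5] [ 645.  -121.7    0.7] tool [-1.8 16.5 32. ]
cap 231.50631571086763 [ 582.6 -138.6  231.5] [ 582.9 -138.6  231. ] tool [ -0.3   0.8 -45. ]
248.38785 [ 527.  -132.6  115.2]
244.4848 [ 525.3 -139.9  119.1]
244.44983 [ 526.3 -138.5  119.4]
243.7755 [ 525.  -137.5  119.6]
244.8526 [ 527.8 -138.8  119.5]
```

```bash
python3 -m crank '[{"x":-1,"y":0,"z":0,"yaw":0},{"x":-1.7,"y":0.1,"z":-0.5,"yaw":0},{"x":-1.7,"y":0.1,"z":-0.5,"yaw":0},{"x":-0.9,"y":0,"z":-0.5,"yaw":0},{"x":-0.4,"y":0,"z":-0.5,"yaw":0},{"x":0,"y":0,"z":0,"yaw":0},{"x":0,"y":0,"z":0,"yaw":0},{"x":0,"y":0,"z":0,"yaw":0}]'
python3 - <<'E'
from h import *
s=arm.state();print(s['ee_pos'],s['force'],s['width'],np.abs(s['joint_vel']).max())
for n in('scene','side','wrist'):
    p,d=arm.camera(n);cv2.imwrite(f'pics/{n}7.png',p)
a=cv2.imread('pics/scene7.png')[100:220,270:370];b=cv2.imread('pics/side7.png')[110:230,285:385]
cv2.imwrite('pics/c7.png',cv2.resize(np.hstack([a,b]),None,fx=4,fy=4,interpolation=cv2.INTER_CUBIC))
E
```

```text
time: 7.4
ee_pos: [525.8, -138.6, 167.1]
orientation: [[-0.984, 0.176, 0.0], [0.176, 0.984, -0.0], [-0.0, 0.0, -1.0]]
force: [0.4, 0.7, -2.8]
width: 0.275
[ 525.83604625 -138.55103152  167.08528402] [ 0.4260478   0.69700538 -2.76603652] 0.27468124056535 0.19361979930094464
```

View pics/c7.png

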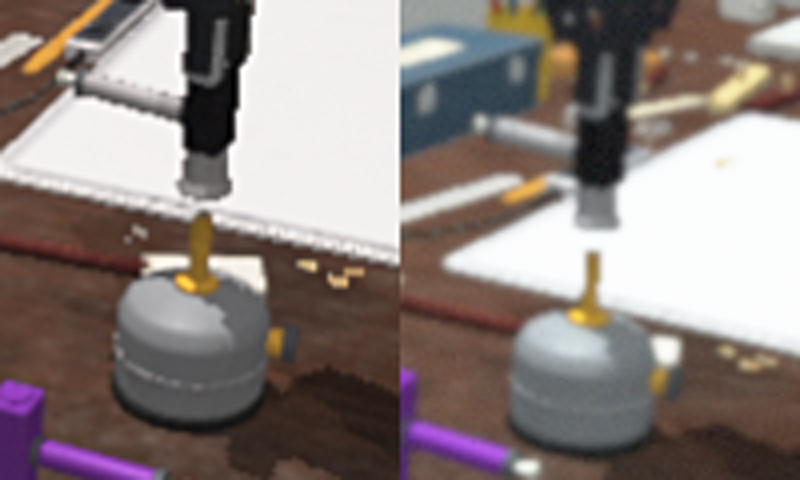

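View pics/wrist7.png

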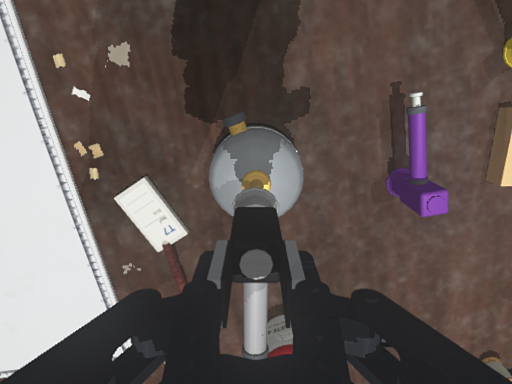

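```bash
python3 -m crank '[{"x":-0.02,"y":0.02,"z":-0.4,"yaw":0},{"x":0,"y":0,"z":-0.5,"yaw":0},{"x":0,"y":0,"z":-0.5,"yaw":0},{"x":0,"y":0,"z":-0.4,"yaw":0},{"x":0,"y":0,"z":0,"yaw":0},{"x":0,"y":0,"z":0,"yaw":0}]'
python3 - <<'E'
from h import *
s=arm.state();print(s['ee_pos'],s['force'],s['width'],np.abs(s['joint_vel']).max())
E
```

```text
time: 8.15
ee_pos: [525.0, -138.4, 148.7]
orientation: [[-0.984, 0.177, -0.0], [0.177, 0.984, 0.0], [0.0, 0.0, -1.0]]
force: [-0.6, 0.5, -2.0]
width: 0.273
[ 525.03277754 -138.4002829   148.72402188] [-0.62700202  0.52252901 -2.01938699] 0.273384218660577 0.3943023446469278
```

```bash
python3 -m crank '[{"x":0,"y":0,"z":-0.2,"yaw":0},{"x":0,"y":0,"z":-0.2,"yaw":0},{"x":0,"y":0,"z":0,"yaw":0},{"x":0,"y":0,"z":0,"yaw":0}]'
python3 -m crank '[{"x":0,"y":0,"z":-0.2,"yaw":0},{"x":0,"y":0,"z":-0.2,"yaw":0},{"x":0,"y":0,"z":0,"yaw":0},{"x":0,"y":0,"z":0,"yaw":0}]'
```

```text
time: 8.55
ee_pos: [525.2, -138.5, 145.0]
orientation: [[-0.984, 0.177, 0.0], [0.177, 0.984, -0.0], [-0.0, -0.0, -1.0]]
force: [0.1, -0.6, -1.6]
width: 0.272
time: 8.95
ee_pos: [525.3, -138.6, 141.1]
orientation: [[-0.984, 0.177, 0.0], [0.177, 0.984, -0.0], [-0.0, -0.0, -1.0]]
force: [-0.7, 0.7, 2.4]
width: 0.273
```

```bash
python3 -m crank '[{"x":0,"y":0,"z":-0.15,"yaw":0},{"x":0,"y":0,"z":0,"yaw":0},{"x":0,"y":0,"z":0,"yaw":0}]'
python3 -m crank '[{"x":0,"y":0,"z":-0.15,"yaw":0},{"x":0,"y":0,"z":0,"yaw":0},{"x":0,"y":0,"z":0,"yaw":0}]'
python3 - <<'E'
from plant import arm
import numpy as np
for _ in range(1):
    s=arm.state();print(s['ee_pos'],s['force'],s['ft_torque'])
E
```

```text
time: 9.25
ee_pos: [525.3, -138.6, 139.6]
orientation: [[-0.984, 0.177, 0.0], [0.177, 0.984, -0.0], [-0.0, -0.0, -1.0]]
force: [0.8, -1.0, 4.2]
width: 0.274
time: 9.55
ee_pos: [525.2, -138.5, 138.0]
orientation: [[-0.984, 0.177, 0.0], [0.177, 0.984, -0.0], [-0.0, -0.0, -1.0]]
force: [-0.9, -0.6, 4.5]
width: 0.275
[ 525.22356879 -138.50696531  137.97373924] [-0.9087845  -0.59634005  4.48263814] [-0.07332452  0.04724469  0.02553947]
```

```bash
python3 -m crank '[{"x":0,"y":0,"z":-0.15,"yaw":0},{"x":0,"y":0,"z":0,"yaw":0},{"x":0,"y":0,"z":0,"yaw":0}]'
python3 -m crank '[{"x":0,"y":0,"z":-0.1,"yaw":0},{"x":0,"y":0,"z":0,"yaw":0},{"x":0,"y":0,"z":0,"yaw":0}]'
python3 -m crank '[{"x":0,"y":0,"z":-0.1,"yaw":0},{"x":0,"y":0,"z":0,"yaw":0},{"x":0,"y":0,"z":0,"yaw":0}]'
```

```text
time: 9.85
ee_pos: [525.3, -138.6, 136.7]
orientation: [[-0.984, 0.177, 0.001], [0.177, 0.984, -0.0], [-0.001, -0.0, -1.0]]
force: [-0.1, -0.6, 7.5]
width: 0.274
time: 10.15
ee_pos: [525.5, -138.6, 136.1]
orientation: [[-0.984, 0.177, 0.001], [0.177, 0.984, -0.0], [-0.001, -0.0, -1.0]]
force: [-0.3, -0.1, 8.2]
width: 0.277
time: 10.45
ee_pos: [525.7, -138.7, 135.4]
orientation: [[-0.984, 0.177, 0.002], [0.177, 0.984, -0.001], [-0.002, -0.0, -1.0]]
force: [-0.6, 0.0, 9.8]
width: 0.275
```

```bash
python3 -m crank '[{"x":0,"y":0,"z":-0.1,"yaw":0},{"x":0,"y":0,"z":0,"yaw":0},{"x":0,"y":0,"z":0,"yaw":0}]'
python3 -m crank '[{"x":0,"y":0,"z":-0.1,"yaw":0},{"x":0,"y":0,"z":0,"yaw":0},{"x":0,"y":0,"z":0,"yaw":0}]'
python3 - <<'E'
from h import *
for n in('scene','side','wrist'):
    p,d=arm.camera(n);cv2.imwrite(f'pics/{n}8.png',p); print(arm.state()['force'])
a=cv2.imread('pics/scene8.png')[100:220,270:370];b=cv2.imread('pics/side8.png')[110:230,285:385]
cv2.imwrite('pics/c8.png',cv2.resize(np.hstack([a,b]),None,fx=4,fy=4,interpolation=cv2.INTER_CUBIC))
E
```

```text
time: 10.75
ee_pos: [525.8, -138.7, 134.7]
orientation: [[-0.984, 0.177, 0.002], [0.177, 0.984, -0.001], [-0.002, -0.001, -1.0]]
force: [-1.8, 0.7, 12.7]
width: 0.275
time: 11.05
ee_pos: [525.9, -138.8, 134.0]
orientation: [[-0.984, 0.177, 0.002], [0.177, 0.984, -0.001], [-0.002, -0.001, -1.0]]
force: [-1.4, 1.4, 14.0]
width: 0.275
[-1.55779311  0.2017343  15.28714264]
[-1.52479543  0.60373432 14.41651056]
[-0.92133881  0.13889279 13.13989794]
```

View pics/c8.png

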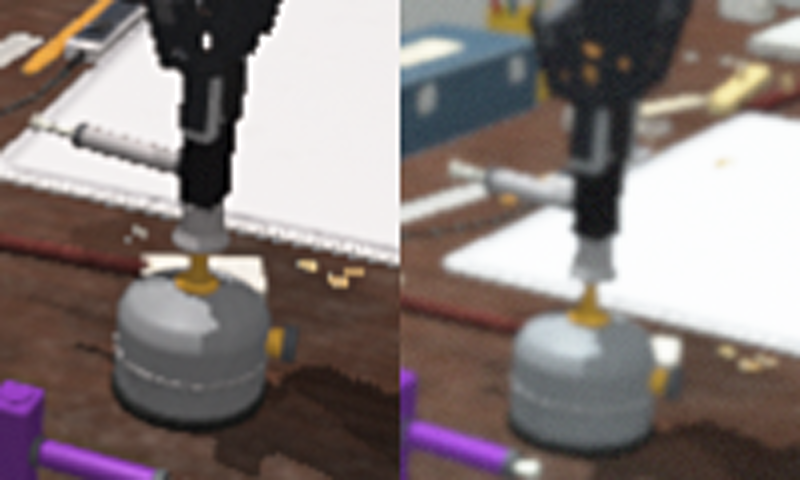

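View pics/wrist8.png

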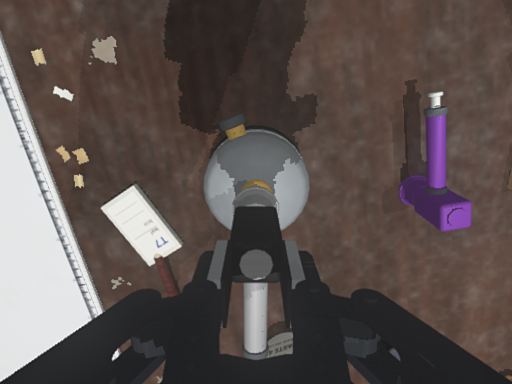

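The gauge is seated on the stem at about 16.5 N after allowing for its weight, and the rod tip is visibly further out of the tube. I'll hold it there.

```bash
python3 -m crank '[{"x":0,"y":0,"z":0,"yaw":0},{"x":0,"y":0,"z":0,"yaw":0},{"x":0,"y":0,"z":0,"yaw":0},{"x":0,"y":0,"z":0,"yaw":0},{"x":0,"y":0,"z":0,"yaw":0}]'
python3 -m crank '[{"x":0,"y":0,"z":0,"yaw":0},{"x":0,"y":0,"z":0,"yaw":0},{"x":0,"y":0,"z":0,"yaw":0},{"x":0,"y":0,"z":0,"yaw":0},{"x":0,"y":0,"z":0,"yaw":0}]'
python3 -m crank '[{"x":0,"y":0,"z":0,"yaw":0},{"x":0,"y":0,"z":0,"yaw":0},{"x":0,"y":0,"z":0,"yaw":0},{"x":0,"y":0,"z":0,"yaw":0},{"x":0,"y":0,"z":0,"yaw":0}]'
```

```text
time: 11.7
ee_pos: [525.9, -138.8, 134.1]
orientation: [[-0.984, 0.177, 0.002], [0.177, 0.984, -0.001], [-0.003, -0.001, -1.0]]
force: [-1.6, 0.0, 13.4]
width: 0.278
time: 12.2
ee_pos: [525.9, -138.8, 134.1]
orientation: [[-0.984, 0.177, 0.002], [0.177, 0.984, -0.001], [-0.002, -0.001, -1.0]]
force: [-1.3, 0.9, 13.7]
width: 0.279
time: 12.7
ee_pos: [525.9, -138.8, 134.1]
orientation: [[-0.984, 0.177, 0.002], [0.177, 0.984, -0.001], [-0.003, -0.001, -1.0]]
force: [-0.9, -0.3, 13.8]
width: 0.272
```

```bash
python3 -m crank '[{"x":0,"y":0,"z":0.2,"yaw":0},{"x":0,"y":0,"z":0.4,"yaw":0},{"x":0,"y":0,"z":0.6,"yaw":0},{"x":0,"y":0,"z":0.8,"yaw":0},{"x":0,"y":0,"z":1,"yaw":0},{"x":0,"y":0,"z":1,"yaw":0},{"x":0,"y":0,"z":1,"yaw":0},{"x":0,"y":0,"z":0.5,"yaw":0},{"x":0,"y":0,"z":0,"yaw":0},{"x":0,"y":0,"z":0,"yaw":0}]'
python3 - <<'E'
from h import *
s=arm.state();print(s['ee_pos'],s['force'])
for n in('side','wrist'):
    p,d=arm.camera(n);cv2.imwrite(f'pics/{n}9.png',p)
b=cv2.imread('pics/side9.png')[80:230,265:385]
cv2.imwrite('pics/c9.png',cv2.resize(b,None,fx=4,fy=4,interpolation=cv2.INTER_CUBIC))
E
```

```text
time: 13.7
ee_pos: [525.1, -138.4, 187.1]
orientation: [[-0.984, 0.177, -0.0], [0.177, 0.984, 0.0], [0.0, 0.0, -1.0]]
force: [0.4, -0.1, -3.1]
width: 0.276
[ 525.07914572 -138.39266271  187.12865958] [ 0.43734226 -0.06218964 -3.10732649]
```

View pics/c9.png

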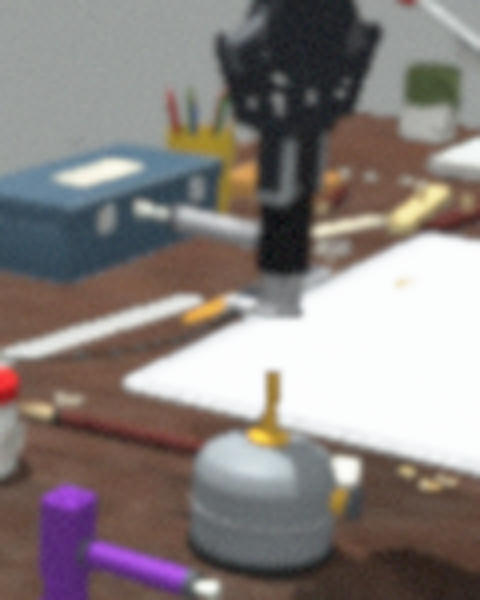

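View pics/wrist9.png

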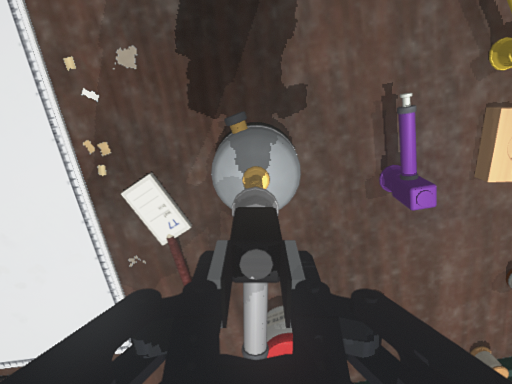

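```bash
python3 -m crank '[{"x":0.3,"y":2,"z":0,"yaw":0},{"x":0.3,"y":4,"z":0,"yaw":0},{"x":0.4,"y":4.5,"z":0,"yaw":0},{"x":0.4,"y":4.5,"z":0,"yaw":0},{"x":0.4,"y":4.5,"z":0,"yaw":0},{"x":0.4,"y":4.5,"z":0,"yaw":0},{"x":0.3,"y":4,"z":0,"yaw":0},{"x":0.2,"y":1.4,"z":0,"yaw":0},{"x":0,"y":0,"z":0,"yaw":0},{"x":0,"y":0,"z":0,"yaw":0}]'
python3 -m crank '[{"x":0,"y":0,"z":-1,"yaw":0},{"x":0,"y":0,"z":-2,"yaw":0},{"x":0,"y":0,"z":-2.5,"yaw":0},{"x":0,"y":0,"z":-2.5,"yaw":0},{"x":0,"y":0,"z":-1.5,"yaw":0},{"x":0,"y":0,"z":-0.8,"yaw":0},{"x":0,"y":0,"z":0,"yaw":0},{"x":0,"y":0,"z":0,"yaw":0},{"x":0,"y":0,"z":0,"yaw":0},{"x":0,"y":0,"z":0,"yaw":0}]'
python3 - <<'E'
from h import *
s=arm.state();print(s['ee_pos'],s['force'])
T=wristT();p,d=arm.camera('wrist');cv2.imwrite('pics/w10.png',p);np.savez('pics/w10.npz',T=T,d=d)
E
```

```text
time: 14.8
ee_pos: [552.0, 155.1, 186.9]
orientation: [[-0.984, 0.177, -0.001], [0.177, 0.984, -0.0], [0.001, -0.001, -1.0]]
force: [-0.6, -0.4, -2.1]
width: 0.28
time: 15.8
ee_pos: [552.8, 155.6, 85.4]
orientation: [[-0.984, 0.177, 0.002], [0.177, 0.984, 0.0], [-0.002, 0.0, -1.0]]
force: [-0.2, -0.1, -2.8]
width: 0.276
[552.82851294 155.62222574  85.39365221] [-0.19324926 -0.08396153 -2.82815633]
```

View pics/w10.png

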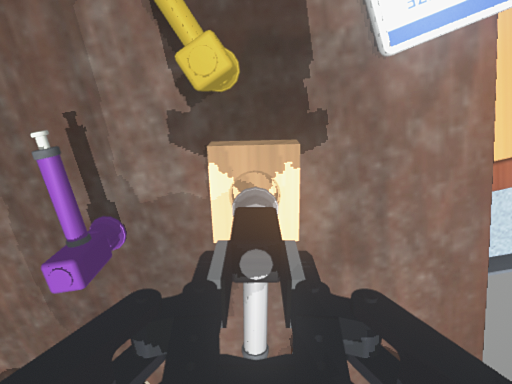

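```bash
python3 -m crank '[{"x":0,"y":0,"z":-0.8,"yaw":0},{"x":0,"y":0,"z":-1,"yaw":0},{"x":0,"y":0,"z":-0.6,"yaw":0},{"x":0,"y":0,"z":0,"yaw":0},{"x":0,"y":0,"z":0,"yaw":0},{"x":0,"y":0,"z":0,"yaw":0},{"x":0,"y":0,"z":0,"yaw":0}]'
python3 -m crank '[{"x":0,"y":0,"z":-0.4,"yaw":0},{"x":0,"y":0,"z":-0.2,"yaw":0},{"x":0,"y":0,"z":0,"yaw":0},{"x":0,"y":0,"z":0,"yaw":0}]'
```

```text
time: 16.55
ee_pos: [552.5, 155.6, 60.8]
orientation: [[-0.984, 0.177, 0.001], [0.177, 0.984, 0.0], [-0.001, 0.0, -1.0]]
force: [-0.1, -0.3, -3.0]
width: 0.276
time: 16.95
ee_pos: [552.0, 155.6, 54.2]
orientation: [[-0.984, 0.177, -0.0], [0.177, 0.984, 0.0], [0.0, 0.0, -1.0]]
force: [-1.0, 0.9, -2.5]
width: 0.277
```

```bash
python3 -m crank '[{"x":0.03,"y":-0.01,"z":-0.3,"yaw":0},{"x":0,"y":0,"z":-0.3,"yaw":0},{"x":0,"y":0,"z":-0.2,"yaw":0},{"x":0,"y":0,"z":-0.1,"yaw":0},{"x":0,"y":0,"z":0,"yaw":0},{"x":0,"y":0,"z":0,"yaw":0}]'
python3 -m crank '[{"x":0,"y":0,"z":-0.15,"yaw":0},{"x":0,"y":0,"z":0,"yaw":0},{"x":0,"y":0,"z":0,"yaw":0}]'
```

```text
time: 17.55
ee_pos: [552.5, 155.5, 45.4]
orientation: [[-0.984, 0.177, 0.0], [0.177, 0.984, 0.0], [-0.0, 0.0, -1.0]]
force: [-0.1, 0.3, -2.5]
width: 0.275
time: 17.85
ee_pos: [552.4, 155.5, 43.8]
orientation: [[-0.984, 0.177, -0.0], [0.177, 0.984, 0.0], [0.0, 0.0, -1.0]]
force: [-0.4, 0.1, -2.0]
width: 0.271
```

```bash
python3 -m crank '[{"x":0,"y":0,"z":-0.1,"yaw":0},{"x":0,"y":0,"z":0,"yaw":0},{"x":0,"y":0,"z":0,"yaw":0}]'
python3 -m crank '[{"x":0,"y":0,"z":-0.07,"yaw":0},{"x":0,"y":0,"z":0,"yaw":0},{"x":0,"y":0,"z":0,"yaw":0}]'
```

```text
time: 18.15
ee_pos: [552.4, 155.4, 42.8]
orientation: [[-0.984, 0.177, -0.0], [0.177, 0.984, 0.0], [0.0, 0.0, -1.0]]
force: [0.1, -0.3, -1.5]
width: 0.271
time: 18.45
ee_pos: [552.5, 155.4, 42.3]
orientation: [[-0.984, 0.177, 0.0], [0.177, 0.984, 0.0], [-0.0, 0.0, -1.0]]
force: [-0.0, -0.3, -1.0]
width: 0.274
```

```bash
python3 -m crank '[{"x":0,"y":0,"z":-0.05,"yaw":0},{"x":0,"y":0,"z":0,"yaw":0},{"x":0,"y":0,"z":0,"yaw":0}]'
python3 -m crank '[{"x":0,"y":0,"z":-0.05,"yaw":0},{"x":0,"y":0,"z":0,"yaw":0},{"x":0,"y":0,"z":0,"yaw":0}]'
```

```text
time: 18.75
ee_pos: [552.8, 155.4, 42.2]
orientation: [[-0.984, 0.177, 0.001], [0.177, 0.984, 0.0], [-0.001, 0.0, -1.0]]
force: [-1.9, -1.3, 3.9]
width: 0.278
time: 19.05
ee_pos: [553.0, 155.4, 42.2]
orientation: [[-0.984, 0.177, 0.001], [0.177, 0.984, -0.0], [-0.001, 0.0, -1.0]]
force: [-2.5, -1.7, 7.6]
width: 0.276
```

```bash
python3 -m crank '[{"x":0,"y":0,"z":0.08,"yaw":0},{"x":0,"y":0,"z":0,"yaw":0},{"x":0,"y":0,"z":0,"yaw":0}]'
python3 -m crank '[{"x":0,"y":0,"z":0,"yaw":0},{"x":0,"y":0,"z":0,"yaw":0},{"x":0,"y":0,"z":0,"yaw":0},{"x":0,"y":0,"z":0,"yaw":0},{"x":0,"y":0,"z":0,"yaw":0},{"x":0,"y":0,"z":0,"yaw":0}]' 0
python3 - <<'E'
from h import *
s=arm.state();print(s['ee_pos'],s['force'],s['width'])
T=wristT();p,d=arm.camera('wrist');cv2.imwrite('pics/w11.png',p)
E
```

```text
time: 19.35
ee_pos: [552.7, 155.5, 42.2]
orientation: [[-0.984, 0.177, 0.0], [0.177, 0.984, 0.0], [-0.0, 0.0, -1.0]]
force: [-1.8, -1.0, 4.1]
width: 0.273
time: 19.95
ee_pos: [552.4, 155.4, 41.9]
orientation: [[-0.984, 0.177, -0.0], [0.177, 0.984, 0.0], [0.0, 0.0, -1.0]]
force: [-0.5, 0.5, 0.5]
width: 1.004
[552.40467468 155.43242656  41.87252169] [-0.45030542  0.51973111  0.501184  ] 1.0039327359990213
```

View pics/w11.png

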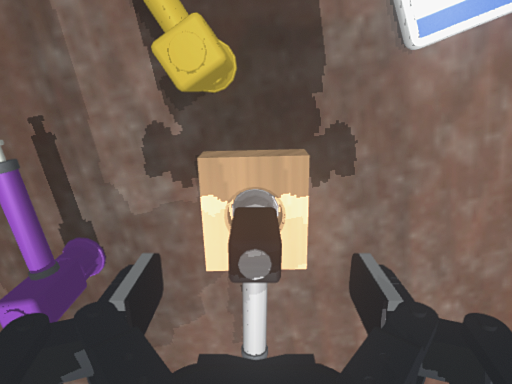

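The gauge stands free in the block with the fingers open on both sides of it. Next I'll lift straight up and check.

```bash
python3 -m crank '[{"x":0,"y":0,"z":1,"yaw":0},{"x":0,"y":0,"z":2,"yaw":0},{"x":0,"y":0,"z":2.5,"yaw":0},{"x":0,"y":0,"z":2.5,"yaw":0},{"x":0,"y":0,"z":2.5,"yaw":0},{"x":0,"y":0,"z":2.5,"yaw":0},{"x":0,"y":0,"z":1.5,"yaw":0},{"x":0,"y":0,"z":0.5,"yaw":0},{"x":0,"y":0,"z":0,"yaw":0},{"x":0,"y":0,"z":0,"yaw":0}]'
python3 - <<'E'
from h import *
s=arm.state();print(s['ee_pos'],s['force'],s['width'])
T=wristT()
for n in('scene','side','wrist'):
    p,d=arm.camera(n);cv2.imwrite(f'pics/{n}12.png',p)
    if n=='wrist':np.savez('pics/w12.npz',T=T,d=d)
a=cv2.imread('pics/scene12.png')[145:295,190:290];b=cv2.imread('pics/side12.png')[140:290,195:295];c=cv2.imread('pics/wrist12.png')[120:270,205:305]
cv2.imwrite('pics/c12.png',cv2.resize(np.hstack([a,b]),None,fx=4,fy=4,interpolation=cv2.INTER_CUBIC))
cv2.imwrite('pics/w12c.png',cv2.resize(c,None,fx=4,fy=4,interpolation=cv2.INTER_CUBIC))
E
```

```text
time: 21.0
ee_pos: [552.0, 155.4, 190.7]
orientation: [[-0.984, 0.177, -0.002], [0.177, 0.984, 0.0], [0.002, -0.0, -1.0]]
force: [-0.6, 0.3, 0.9]
width: 1.004
[551.9613068  155.44834947 190.69743071] [-0.63082667  0.26012085  0.94141466] 1.0035538112389688
```

View pics/c12.png

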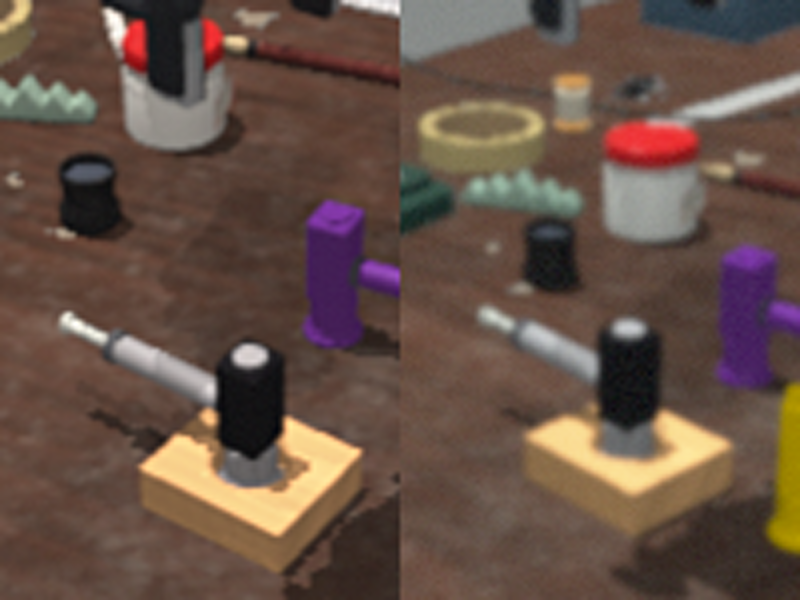

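View pics/w12c.png

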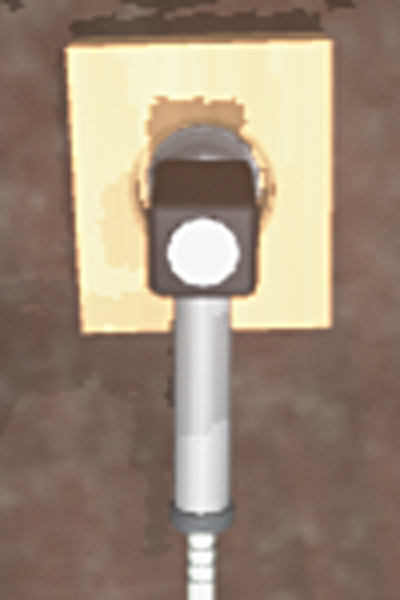

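View pics/scene12.png

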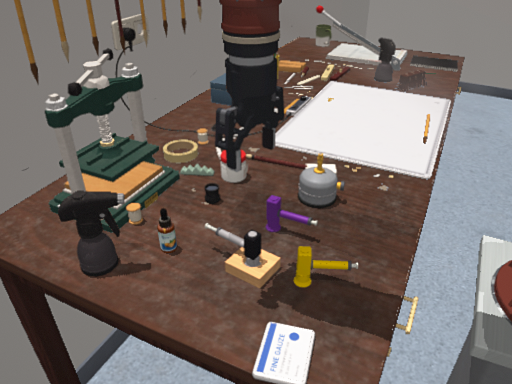

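```bash
python3 - <<'E'
from h import *
np.set_printoptions(precision=1,suppress=True)
a=atz('scene',(213.75,228.75),54); b=atz('scene',(206.6,225),54); print(np.linalg.norm(a-b))
c=np.load('pics/w12.npz');print(atz('wrist',(205+203/4,120+252/4),86.5,c['T']))
d=c['d'];print(dep('wrist',(255.75,183),d[183,255],c['T']))
s=arm.state();print(s['time'],np.abs(s['joint_vel']).max(),s['force'])
arm.hand_in()
E
```

```text
19.608206431138708
[554.1 155.5  86.5]
[553.9 155.6  87.4]
21.15 0.30633141376353823 [-0.2  0.   1. ]
the job is handed in; nothing more can be done
```

The gauge was pressed onto the reservoir's stem, lifted straight off and parked back in its block with the reading rod still out. I handed the job in at about 21 s on the robot's clock.

- **Press:** I held it on the stem for about 1.7 s with the wrist reading steady at 13.4–14.0 N. Adding the roughly 2.6 N weight of the gauge makes that about 16–16.5 N on the stem. One reading as the hold began peaked at 15.3 N, or about 18 N on the stem, which is below the 25 N limit.
- **Rod:** it was visibly out after the lift and still out in the last pictures. I measured its travel as about 20 mm in the scene camera, within the expected 9–25 mm.
- **Parking:** the gauge was lowered until it pressed on the socket floor at about the same height as at pick-up. Its cap then measured (554, 155.5, 87) mm, against (553, 155.5, 87) before, and it stands upright in both fixed cameras.
- **Surroundings:** the last scene picture shows nothing moved apart from the rod. The open gripper stood about 100 mm above the gauge, touching nothing.
- **Disagreements:** the cameras differed by 2–5 mm on some points early on, partly because the arm was still settling. I re-measured at close range before gripping and before pressing.

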